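Seat a sandwich coupon in the trimming jig and throw its toggle clamp

TASK

Slide the black-skinned sandwich coupon along the jig bed until it is pressed squarely home against both brass stop buttons on the end fence, without bruising its edge, then push the clamp's lever over centre so that the clamp snaps shut and holds the coupon against the side rail. Use gentle fingertip forces, leave the jar, the valve and the brush alone, and take the hand away at the end.

Things in the scene. Friction and masses are not known exactly. Their poses are not given: they have to be found in the camera images.
- jig: Trimming jig, fixed: aluminium bed 320 x 275 mm, 15 mm thick. Origin at table height; its axes serve all these notes (jig mm): +x along the bed to the end fence, +y to the clamp. Bed top z = 15, spanning x -160..160, y -82..192. A dark steel side rail 20 mm high stands on the -y side: inner face y = -55, x -65..105. The clamp, not the robot, brings the coupon against this rail.
- fence: Dark steel end fence on the bed, 32 mm high, 100 mm wide. Origin: bottom middle of its face that looks to -x, at jig (120, -13, 15). Two brass stop buttons, 16 mm across, stand out of this face at jig y = -35 and 9, 11 mm above the bed. How far they are screwed out (equally) is not measured: end faces at jig x 88..100; feel for them. They do not give.
- panel_center (a point): Centre of the coupon, a loose sandwich plate flat on the bed: 90 mm (its x, towards the fence) x 80 x 22 mm thick, black skins, pale foam core, 0.25-0.5 kg. Starts 30 to 100 mm short of the buttons, 8 to 18 mm off the side rail, up to 5 degrees askew. Its end that looks to -x is free for a finger. Slick; sliding it takes 0.5 to 2 N.
- panel_edge (a point): Middle of the coupon's end face that goes against the stop buttons (45 mm from its centre along its +x, half-way up). About 5 N on the buttons, over and above the sliding force, seats it (3 N for 0.3 s is the least that counts); more than 20 N on them bruises it. Pushed on one side only of the middle, it may stay askew on one button: check it and push the side that lags.
- clamp: Steel push-type toggle clamp on the bed's +y side. Origin: its bottom middle, at jig (45, 120, 15). The lever's hinge runs along jig x, 35 mm above this origin; cheeks reach 45 mm above the bed. The plunger's sprung rubber pad, 26 mm across, 13 mm above the bed, stands at jig y = 50 when open and moves up to 27 mm to -y. The robot must not push the clamp with more than 25 N.
- lever (a joint): Clamp lever angle, rad. 0: open, leaning 29 degrees outward (jig +y); 0.5: upright; 1.0: shut, leaning 29 degrees inward (-y), on its own stop. Sprung over centre: it goes back to 0 below about 0.5 and snaps to 1.0 by itself above about 0.75. Pushed near the tip it takes about 4 to 10 N at first, less towards the centre; a finger that follows the tip's arc rubs least.
- lever_tip (a point): Centre of the lever's rounded tip, 90 mm from the hinge. A straight rod with a black rubber grip 18 mm thick on its outer half. Open, the tip is 129 mm above the table and 43 mm outward (+y) of the hinge; upright, 140 mm above the table. Free room on its outer side.
- jar: Bystander: jar, 52 mm across, 65 mm high, on the table beyond the side rail. Leave it (moved under 20 mm).
- valve: Bystander: small brass ball valve, about 70 mm long, 42 mm high, on the table near the clamp's end of the jig. Leave it (moved under 20 mm).
- brush: Bystander: brush lying on the table near the fence. Leave it (moved under 20 mm).
Mind the look-alikes: they are no part of the job. Of the things that look like the part that bears panel_center, the smallest one is meant.

How it is judged:
By the outcome, as a careful person would: the job done as asked, in the order asked, and still so for the second after the job is handed in, with the robot touching nothing.
It also fails if it takes over 72 s, if anything falls off the work surface, if the arm or the gripper's body presses on something with over 40 N, if the wrist force passes 120 N, or if a joint passes its speed limit or range.

ROBOT

A 6-joint arm with a two-finger parallel gripper is mounted at the origin on the work surface. World frame = base frame: x ahead of the robot, y to its left, z up, the work surface at z = 0. Lengths are in m, angles in rad, forces in N, time in s.
With the tool pointing down it reaches from about 0.3 to 0.875 m from the base axis. Payload 6.4 kg.
Tool frame: the origin (TCP) lies between the finger pads; the fingertips stand ctrl.tip_extent ahead of it and the grasp point (between the pads) is the TCP (ctrl.tip_extent is the distance from the TCP to the fingertips, in m); z points along the fingers, y is the line along which they close (so a half turn about z gives the same grasp; the last joint's range is limited). The gripper opens to 85 mm and grips with 20 to 120 N. Pads are 22 mm wide; open, the fingers measure 114 mm over their backs; the gripper's body (76 mm by 85 mm) begins 54 mm behind the grasp point. The pads swing forward as they close: fully open they stand 13 mm farther back than shut.
Start: joints at [0.942, 0.181, 1.607, -0, 1.354, -0.206], TCP at [0.236, 0.524, 0.25] pointing down, gripper open.
Joint ranges: [-2.99, 2.99], [-0.89, 2.07], [0.3, 2.58], [-1.14, 4.28], [0, 2.63], [-3.12, 3.12]. Speed limits (rad/s): [2.57, 2.57, 3.01, 3.14, 3.14, 3.14].

INTERFACE

Orientations are given as a unit quaternion [w, x, y, z].
In Python, from bench import ctrl gives the robot as it stands.
- The arm moves only by the tool send_rows, never from a script. Its arguments are lists of equal length, an entry for each row: "dr": the turn, a rotation vector about the tool's x, y, z in units of 6 degrees (1.0 is 6 degrees), a list of three; "xyz": the shift along the tool's x, y, z in cm, a list of three; "jaw": the opening in per cent of the stroke, from 0 (shut) to 100 (fully open). In form: {"dr": [[wx, wy, wz], ...], "xyz": [[dx, dy, dz], ...], "jaw": [jaw, ...]}. A call has exactly 8 rows; each row is the pose to reach, as a shift and turn from the pose commanded when the call began, along the tool's axes at that moment; what a row does not reach only later rows make up. A row lasts 1/8 s, in which the tool goes at most 62.5 mm and 10.7 degrees, less where a joint would pass 70% of its speed; a pose out of reach is approached as far as the arm can. A call with a gripper value outside its range is refused whole. The fingers move at their own pace and stop on an object; the grip force is fixed at half the most. Time passes only in rows, so rows that repeat a pose let the fingers close, or fill a call up. It gives the time, the measured TCP pose, the force, the opening and the grip force at its end, in the units of the state.
- ctrl.get_obs(): the state, without advancing time (a new reading comes with each control period).
- ctrl.camera(name): name is "scene" or "top"; returns the picture (420x560x3 uint8, red, green, blue); there is no depth.
- ctrl.calibration(name): a dict with "camera_matrix" (3x3 intrinsics, pixels), "D" ([k1, k2, p1, p2, k3] as OpenCV has them; the pictures are not rectified), "world_from_camera" (4x4, takes a point from camera to world coordinates). Camera axes: x right, y up, looking along -z (the intrinsics and any distortion apply to the point x, -y, -z); pixel columns grow to the right and rows downward; lengths in m; the calibration is good to about 2 mm. A picture is of the moment at which its call begins. calibration takes no time and is no camera call.
- ctrl.hand_in(): hands the job in; it is judged then, once.
The state is a dict: "time_s": time; "q": joint angles; "dq": joint speeds; "joint_efforts": joint torques, N m; "eef_pos": TCP position; "eef_rot": TCP orientation; "wrist_force": force on the tool from outside, world axes, zero at the start; "torque": the same for the moment, N m; "opening": opening from 0.0 (shut) to 1.0 (fully open); "grasp_force": force on a finger pad.
Only numpy, scipy, OpenCV 4.12 (cv2) and the standard library are available. Lean on these libraries where they do the work, as an engineer would, in place of code of your own. Each camera call takes 0.05 s, during which the arm holds its last target. There are 200 camera calls.

## Working session

There is one attempt and no reset: what is moved stays moved. The work goes in short steps, Python scripts to look and compute and a tool call to move; the robot and the scene stay as the last step left them, time stands still between calls to the robot, and variables do not carry over. Pictures are saved under pics/ and viewed, at most 10 in all, crops included, and the job is handed in when it is done.

Besides the shell and the picture viewer there is one more tool, called after "Call:" as name(argument=value, ...) on one line, values as JSON. send_rows: Moves the arm, as the interface text tells. Its arguments: {"type":"object","properties":{"dr":{"type":"array","items":{"type":"array","items":{"type":"number"}}},"xyz":{"type":"array","items":{"type":"array","items":{"type":"number"}}},"jaw":{"type":"array","items":{"type":"number"}}},"required":["dr","xyz","jaw"]}

```bash
mkdir -p pics; ls
python3 - <<'E'
from bench import ctrl
import cv2,numpy as np
for n in("scene","top"):
    im=ctrl.camera(n); cv2.imwrite(f"pics/{n}0.png",im[:,:,::-1])
    c=ctrl.calibration(n); print(n,c["camera_matrix"],c["D"],np.round(c["world_from_camera"],4).tolist())
o=ctrl.get_obs(); print(o, ctrl.tip_extent)
E
```

```text
pics
scene [[419.20383442   0.         283.38999871]
 [  0.         419.20383442 211.59883418]
 [  0.           0.           1.        ]] [-0.12015479  0.          0.          0.          0.        ] [[-0.4025, -0.7076, 0.5807, 1.0335], [0.9152, -0.3242, 0.2393, 0.1869], [0.0189, 0.6278, 0.7781, 0.7421], [0.0, 0.0, 0.0, 1.0]]
top [[507.02715079   0.         277.09629825]
 [  0.         507.02715079 212.47845724]
 [  0.           0.           1.        ]] [0.00140173 0.         0.         0.         0.        ] [[0.0258, 0.9819, -0.1875, 0.3388], [-0.9989, 0.0327, 0.0339, 0.0132], [0.0394, 0.1864, 0.9817, 1.1366], [0.0, 0.0, 0.0, 1.0]]
{'time_s': 0.1, 'q': array([ 9.41701651e-01,  1.81486163e-01,  1.60790298e+00,  3.14900039e-05,
        1.35381101e+00, -2.06311186e-01]), 'dq': array([-0.00197647, -0.00071494, -0.00572713,  0.00082219, -0.00081084,
        0.00030342]), 'joint_efforts': array([-4.05963237e-04, -4.45879161e+01, -3.52239990e+01, -2.81006060e-04,
        4.09716638e-03, -1.39284066e-05]), 'eef_pos': array([0.23562335, 0.52399415, 0.24946574]), 'eef_rot': array([-3.40102776e-04,  2.09824125e-01,  9.77738815e-01, -7.28411316e-04]), 'wrist_force': array([0.25331042, 0.18821038, 0.39827881]), 'torque': array([-0.04148577, -0.02367754,  0.01178733]), 'grasp_force': 0.0, 'opening': 0.9987113858275452} 0.019
```

View pics/top0.png

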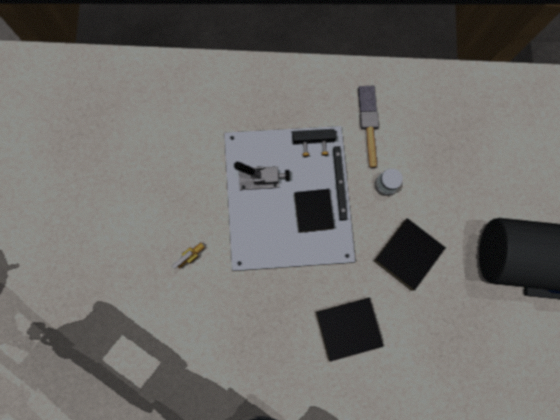

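View pics/scene0.png

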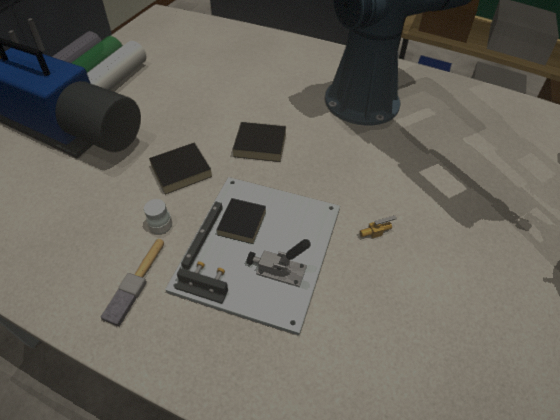

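The top view shows three black plates: (315,210) on the bed, (410,253) and (350,328) on the table and larger. The one on the bed at (315,210) is the smallest, so it's the coupon. The clamp is at (262,175), the fence at (314,136), the rail at (341,183), the valve at (190,255), the jar at (390,182) and the brush at (370,125).

```bash
cat > h.py <<'E'
from bench import ctrl
import cv2,numpy as np
def proj(n,P):
    c=ctrl.calibration(n);W=np.linalg.inv(c["world_from_camera"])
    p=(np.c_[P,np.ones(len(P))]@W.T)[:,:3]*[1,-1,-1]
    return cv2.projectPoints(p,np.zeros(3),np.zeros(3),np.array(c["camera_matrix"]),np.array(c["D"]))[0][:,0]
def back(n,uv,z):
    c=ctrl.calibration(n);T=np.array(c["world_from_camera"])
    q=cv2.undistortPoints(np.array(uv,float).reshape(-1,1,2),np.array(c["camera_matrix"]),np.array(c["D"]))[:,0]
    d=np.c_[q[:,0],-q[:,1],-np.ones(len(q))]@T[:3,:3].T
    o=T[:3,3]; return o+d*((z-o[2])/d[:,2])[:,None]
def crop(n,im,x0,y0,w,h,s,f):
    cv2.imwrite(f,cv2.resize(im[y0:y0+h,x0:x0+w,::-1],None,fx=s,fy=s,interpolation=cv2.INTER_CUBIC))
E
python3 - <<'E'
from h import *
im=ctrl.camera("top"); crop("top",im,215,115,150,165,3.6,"pics/c1.png")
g=cv2.cvtColor(im,cv2.COLOR_RGB2GRAY); print(g[240,240],g[260,150],g[210,315])
def big(m,seed):
    l=cv2.connectedComponents(m.astype(np.uint8))[1]; return (l==l[seed[1],seed[0]])
hsv=im.astype(int)
print(im[240,240],im[280,240],im[210,315])
m=big(g<60,(315,210)); r=cv2.minAreaRect(np.argwhere(m)[:,::-1].astype(np.float32)); print("coupon",m.sum(),r)
b=cv2.boxPoints(r); print(b); P=back("top",b,.037);print(P.round(4)); print(np.linalg.norm(np.diff(P,axis=0),axis=1),P.mean(0))
E
```

```text
142 135 19
[139 141 151] [137 132 128] [19 19 18]
coupon 1416 ((313.863037109375, 210.19863891601562), (39.9372444152832, 36.011566162109375), 83.9909896850586)
[[293.86575 192.22467]
 [329.67947 188.4548 ]
 [333.86032 228.1726 ]
 [298.0466  231.94247]]
[[ 0.596  -0.061   0.037 ]
 [ 0.6075 -0.1411  0.037 ]
 [ 0.5178 -0.1509  0.037 ]
 [ 0.5068 -0.0719  0.037 ]]
[0.08094172 0.09023941 0.07975954] [ 0.55702256 -0.10623432  0.037     ]
```

View pics/c1.png

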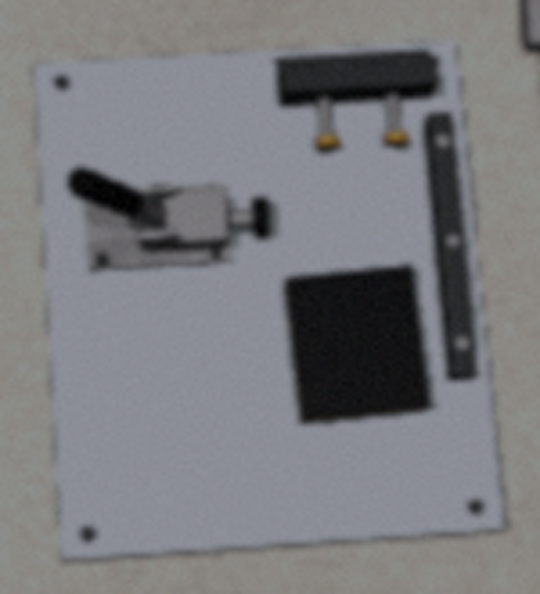

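```bash
cat >> h.py <<'E'
def rect(P): # 2D rigid fit
    pass
E
python3 - <<'E'
from h import *
J=np.array([[160,192.5],[160,-82.5],[-160,-82.5],[-160,192.5]])/1e3
def fit(J,W):
    a=J.mean(0);b=W.mean(0);U,_,V=np.linalg.svd((J-a).T@(W-b));R=V.T@U.T
    return R,b-R@a
uv=np.array([[37,64],[457,42],[507,527],[62,560]])/3.6+[215,115]
W=back("top",uv,.015)[:,:2]; R,t=fit(J,W); print("yaw",np.degrees(np.arctan2(R[1,0],R[0,0])),t,((J@R.T+t)-W)*1e3)
im=ctrl.camera("top").astype(float); d=cv2.GaussianBlur(im[:,:,2]-im[:,:,0],(3,3),0)
m=(d>4); m[:120]=0;m[280:]=0;m[:,:215]=0;m[:,365:]=0
m=cv2.morphologyEx(m.astype(np.uint8),cv2.MORPH_CLOSE,np.ones((9,9))); m=cv2.morphologyEx(m,cv2.MORPH_OPEN,np.ones((9,9)))
r=cv2.minAreaRect(np.argwhere(m)[:,::-1].astype(np.float32)); b=cv2.boxPoints(r); print(b)
hull=cv2.convexHull(np.argwhere(m)[:,::-1].astype(np.int32));_,q=cv2.minEnclosingTriangle(hull)
q=cv2.approxPolyDP(hull,6,True)[:,0];print(q, uv)
np.savez("jig.npz",R=R,t=t)
C=np.array([.5570,-.1062]); print("coupon jig",((C-t)@R)*1e3)
e=np.array([.6075,-.1411])-[.5178,-.1509]; print("coupon yaw",np.degrees(np.arctan2(e[1],e[0])))
y=[x/1000 for x in(-35,9)]
j2w=lambda x,y,z:np.r_[R@[x/1e3,y/1e3]+t,z/1e3]
for nm,p in dict(b1=(94,-35,26),b2=(94,9,26),f1=(120,-63,47),f2=(120,37,47),rail1=(-65,-55,35),rail2=(105,-55,35),tip=(45,163,129),pad=(45,50,28)).items():
    P=j2w(*p); print(nm,P.round(4),proj("top",[P])[0],(proj("top",[P])[0]-[215,115])*3.6,proj("scene",[P])[0])
E
```

```text
yaw 5.587475520585794 [ 0.59709724 -0.10644852] [[ 0.9962532   1.52253555]
 [ 1.92775434 -0.91434497]
 [-2.17371107 -0.40314854]
 [-0.75029648 -0.20504204]]
[[223.75668 132.24248]
 [346.2709  125.24165]
 [354.1326  262.82098]
 [231.61838 269.82184]]
[[353 261]
 [233 269]
 [225 133]
 [292 130]
 [342 141]] [[225.27777778 132.77777778]
 [341.94444444 126.66666667]
 [355.83333333 261.38888889]
 [232.22222222 270.55555556]]
coupon jig [-39.88252706   4.15142427]
coupon yaw 6.235010528524105
b1 [ 0.6941 -0.1321  0.026 ] [325.34618955 152.6657296 ] [397.24628237 135.59662655] [198.76192118 264.70903822]
b2 [ 0.6898 -0.0883  0.026 ] [306.26436875 153.76159234] [328.5517275  139.54173241] [218.98912123 270.97230393]
f1 [ 0.7227 -0.1575  0.047 ] [337.82769694 138.13889998] [442.17970899  83.30003991] [178.45980064 265.73227525]
f2 [ 0.7129 -0.0579  0.047 ] [293.85911396 140.60149782] [283.89281027  92.16539216] [225.99838405 280.68209177]
rail1 [ 0.5378 -0.1675  0.035 ] [341.20569017 219.64749049] [454.34048463 376.73096575] [220.80782115 201.74597868]
rail2 [ 0.707 -0.151  0.035] [334.14105145 146.3466167 ] [428.90778522 112.84782012] [186.58797426 263.94073842]
tip [0.626  0.0602 0.129 ] [238.5256743  165.87413518] [ 84.6924275  183.14688666] [303.91836073 242.83711896]
pad [ 0.637  -0.0523  0.028 ] [290.11019973 175.31898696] [270.39671902 217.14835306] [247.27541106 256.3604195 ]
```

The close crop confirms the choice: the coupon measures 80 x 90 mm and its centre is near jig (-40, 4). Next I'll move over the free end with the jaws shutting.

Call:
send_rows(dr=[[0,0,-0.6],[0,0,-1.2],[0,0,-1.8],[0,0,-2.4],[0,0,-3],[0,0,-3.7],[0,0,-4.3],[0,0,-5]], xyz=[[-4,-4,0],[-8,-8,0],[-12,-12,0],[-16.2,-16,0],[-20.5,-20,0],[-24.8,-24,0],[-29,-28,0],[-33,-32,0]], jaw=[0,0,0,0,0,0,0,0])

```text
time_s: 1.2
eef_pos: [0.406, 0.0953, 0.2505]
eef_rot: [0.0, -0.051, 0.999, -0.0]
wrist_force: [0.7, 0.0, 0.8]
opening: -0.001
grasp_force: 0.0
```

Run:
```python
from h import *
from scipy.optimize import least_squares
print(ctrl.get_obs()["eef_pos"],ctrl.get_obs()["eef_rot"],ctrl.tip_extent)
ims={n:ctrl.camera(n) for n in("top",)}
d=np.load("jig.npz");R,t=d["R"],d["t"]
J=np.array([[160,192.5],[160,-82.5],[-160,-82.5],[-160,192.5]])/1e3
im=ims["top"].astype(np.float32); f=cv2.GaussianBlur(im[:,:,2]-im[:,:,0],(0,0),.8)
# subpixel edge per sample along each side; threshold mid between inside/outside colour
obs=[]
for k in range(4):
    a,b=J[k],J[(k+1)%4]; 
    for s in np.linspace(.06,.94,40):
        p=a+(b-a)*s; n=p*0; n=np.array([(b-a)[1],-(b-a)[0]])/np.linalg.norm(b-a)
        if n@(p-J.mean(0))<0:n=-n
        r=np.linspace(-.012,.012,49); Q=p+r[:,None]*n
        W=np.c_[Q@R.T+t,np.full(49,.015)]; uv=proj("top",W).astype(np.float32)
        v=cv2.remap(f,uv[:,0].copy(),uv[:,1].copy(),cv2.INTER_LINEAR).ravel()
        i,o=v[:12].mean(),v[-12:].mean()
        if i-o<6: continue
        obs.append((k,r[np.argmax(v<(i+o)/2)],*W[24,:2]))
obs=np.array(obs)
for k in range(4): q=obs[obs[:,0]==k]; print(k,len(q),np.median(q[:,1])*1e3,(q[:,1].std()*1e3 if len(q) else 0), np.polyfit(np.arange(len(q)),q[:,1]*1e3,1) if len(q)>3 else 0)
```

```text
[0.4059812  0.09532061 0.2504923 ] [ 4.41981417e-04 -5.14761873e-02  9.98674124e-01 -6.55420840e-06] 0.019
0 40 1.4999999999999996 0.9337424698491543 [0.05694184 0.76463415]
1 40 -1.4999999999999996 0.4847679857416327 [-0.00234522 -1.50426829]
2 40 -0.5000000000000004 0.49984372557830525 [ 0.02002814 -1.02804878]
3 26 2.0 0.8831509617850029 [-0.0442735   2.68803419]
```

```bash
cat >> h.py <<'E'
YAW=np.radians(5.7); Rj=np.array([[np.cos(YAW),-np.sin(YAW)],[np.sin(YAW),np.cos(YAW)]])
tj=np.load("jig.npz")["t"]+Rj@[.001,.00175]
def w2j(p): return (np.asarray(p)[...,:2]-tj)@Rj*1e3
def j2w(x,y): return Rj@[x/1e3,y/1e3]+tj
def move(x,y,z):
    o=ctrl.get_obs(); from_q=o["eef_rot"]
    from scipy.spatial.transform import Rotation as S
    r=S.from_quat(np.roll(from_q,-1)); T=S.from_matrix(np.c_[np.r_[-Rj[:,0],0],np.r_[Rj[:,1],0],[0,0,-1]])
    print("now jig",w2j(o["eef_pos"]).round(1),"z",o["eef_pos"][2].round(4),"F jig",(o["wrist_force"][:2]@Rj).round(2),o["wrist_force"][2].round(2))
    print("shift cm",(r.inv().apply(np.r_[j2w(x,y),z/1e3]-o["eef_pos"])*100).round(2),"dr",((r.inv()*T).as_rotvec()/np.radians(6)).round(2))
E
python3 -c "
from h import *
print(w2j([.5570,-.1062]));move(-112,2,60);move(-112,2,46)"
```

```text
[-40.87429707   2.47974241]
now jig [-169.4  212.1] z 0.2507 F jig [ 3.23 -4.32] -0.28
shift cm [ -5.64 -20.94  19.17] dr [-0.04  0.02  0.03]
now jig [-169.4  212.1] z 0.2507 F jig [ 3.23 -4.32] -0.28
shift cm [ -5.64 -20.94  20.57] dr [-0.04  0.02  0.03]
```

Call:
send_rows(dr=[[0,0,0],[0,0,0],[0,0,0],[0,0,0],[0,0,0],[0,0,0],[0,0,0],[0,0,0]], xyz=[[-1.4,-5.2,0],[-2.8,-10.4,2],[-4.2,-15.6,6],[-5.6,-20.9,10],[-5.6,-20.9,14],[-5.6,-20.9,17],[-5.6,-20.9,19.4],[-5.6,-20.9,19.4]], jaw=[0,0,0,0,0,0,0,0])

```text
time_s: 2.25
eef_pos: [0.4806, -0.1042, 0.0544]
eef_rot: [-0.002, -0.05, 0.999, 0.001]
wrist_force: [-0.7, 0.3, 0.7]
opening: 0.002
grasp_force: 0.0
```

Run:
```python
from h import *
im=ctrl.camera("scene"); crop("s",im,170,170,190,140,4,"pics/s1.png"); move(-112,2,43)
im=ctrl.camera("top"); cv2.imwrite("pics/t1full.png",im[:,:,::-1])
```

```text
now jig [-115.6   11.5] z 0.0558 F jig [ 0.24 -0.14] 0.04
shift cm [-0.36 -0.95  1.28] dr [ 0.01 -0.02  0.01]
```

View pics/s1.png

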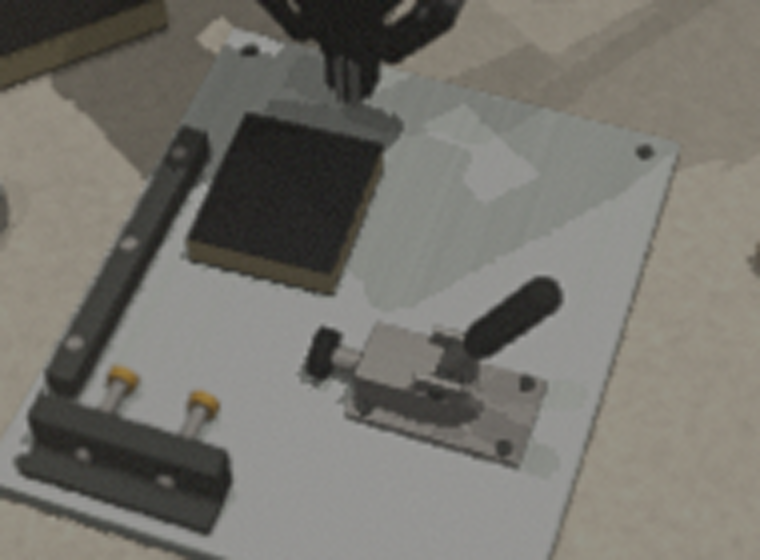

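Call:
send_rows(dr=[[0,0,0],[0,0,0],[0,0,0],[0,0,0],[0,0,0],[0,0,0],[0,0,0],[0,0,0]], xyz=[[0,-0.5,0],[0,-0.9,0],[0,-0.9,0.4],[0,-0.9,0.8],[0,-0.9,1.2],[0,-0.9,1.3],[0,-0.9,1.3],[0,-0.9,1.3]], jaw=[0,0,0,0,0,0,0,0])

```text
time_s: 3.35
eef_pos: [0.4833, -0.1141, 0.0433]
eef_rot: [0.0, -0.05, 0.999, -0.0]
wrist_force: [-0.1, 0.1, 0.0]
opening: -0.001
grasp_force: 0.0
```

Run:
```python
from h import *
move(-30,2,43); o=ctrl.get_obs(); print(o["wrist_force"])
```

```text
now jig [-115.     1.9] z 0.0433 F jig [-0.09  0.13] 0.04
shift cm [-8.5  -0.    0.03] dr [-0.    0.    0.01]
[-0.10263288  0.11629757  0.03527229]
```

Call:
send_rows(dr=[[0,0,0],[0,0,0],[0,0,0],[0,0,0],[0,0,0],[0,0,0],[0,0,0],[0,0,0]], xyz=[[-0.7,0,0],[-1.2,0,0],[-1.6,0,0],[-2.0,0,0],[-2.5,0,0],[-3.2,0,0],[-4.0,0,0],[-4.8,0,0]], jaw=[0,0,0,0,0,0,0,0])

```text
time_s: 4.35
eef_pos: [0.5315, -0.1092, 0.0432]
eef_rot: [-0.0, -0.05, 0.999, 0.0]
wrist_force: [-1.2, -0.7, -0.8]
opening: -0.007
grasp_force: 0.8
```

Call:
send_rows(dr=[[0,0,0],[0,0,0],[0,0,0],[0,0,0],[0,0,0],[0,0,0],[0,0,0],[0,0,0]], xyz=[[-0.7,0,0],[-1.4,0,0],[-2.1,0,0],[-2.7,0,0],[-3.2,0,0],[-3.5,0,0],[-3.7,0,0],[-3.8,0,0]], jaw=[0,0,0,0,0,0,0,0])

```text
time_s: 5.35
eef_pos: [0.5688, -0.1055, 0.0433]
eef_rot: [-0.0, -0.05, 0.999, -0.0]
wrist_force: [-2.2, 0.1, 0.7]
opening: -0.002
grasp_force: 1.2
```

Run:
```python
from h import *
move(-15,-13,43)
im=ctrl.camera("top"); crop("t",im,270,115,100,105,5.5,"pics/t2.png")
```

```text
now jig [-29.1   2. ] z 0.0433 F jig [-2.23  0.32] 0.65
shift cm [-1.4  -1.51  0.03] dr [-0.   -0.    0.01]
```

View pics/t2.png

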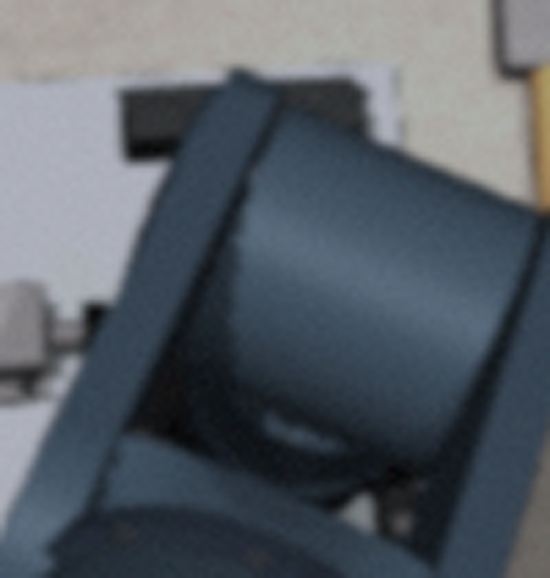

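The arm hides the coupon in the top view, so I'll use the scene camera.

Run:
```python
from h import *
im=ctrl.camera("scene"); crop("s",im,165,190,100,100,6,"pics/s2.png")
for x,y,z in((88,-35,34),(100,-35,34),(88,9,34),(100,9,34),(73,-38,37),(73,42,37),(73,42,15),(73,-38,15)):
    u=proj("scene",[np.r_[j2w(x,y),z/1e3]])[0]; print((x,y,z),((u-[165,190])*6).round(0))
```

```text
(88, -35, 34) [211. 425.]
(100, -35, 34) [195. 454.]
(88, 9, 34) [333. 462.]
(100, 9, 34) [318. 492.]
(73, -38, 37) [220. 382.]
(73, 42, 37) [443. 449.]
(73, 42, 15) [447. 483.]
(73, -38, 15) [229. 417.]
```

View pics/s2.png

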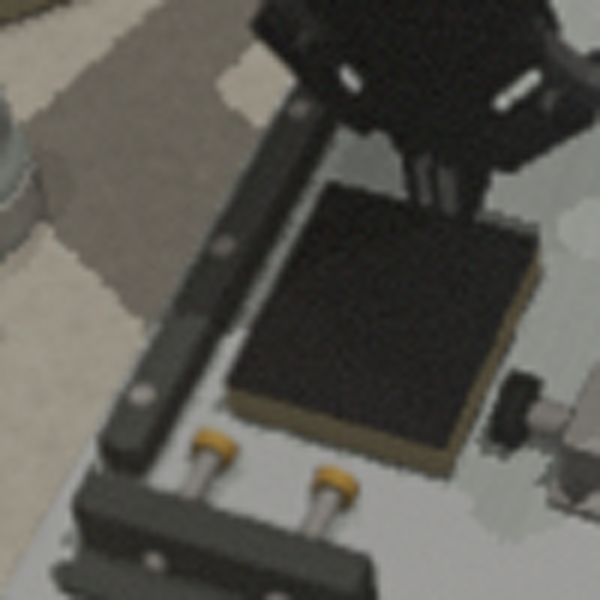

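The scene crop puts the coupon front at jig x≈72.5 (corners (228,385) and (450,447)). The button faces are at x≈91 ((213,432) and (335,468)), so about 18 mm remains and the coupon is square.

Call:
send_rows(dr=[[0,0,0],[0,0,0],[0,0,0],[0,0,0],[0,0,0],[0,0,0],[0,0,0],[0,0,0]], xyz=[[-0.4,0,0],[-0.8,0,0],[-1.1,0,0],[-1.3,0,0],[-0.9,0,0],[-0.7,-0.5,0],[-0.7,-1.1,0],[-0.9,-1.1,0]], jaw=[0,0,0,0,0,0,0,0])

```text
time_s: 6.45
eef_pos: [0.5791, -0.1163, 0.0435]
eef_rot: [0.0, -0.05, 0.999, -0.0]
wrist_force: [-0.5, 0.5, -0.7]
opening: 0.0
grasp_force: 0.0
```

Call:
send_rows(dr=[[0,0,0],[0,0,0],[0,0,0],[0,0,0],[0,0,0],[0,0,0],[0,0,0],[0,0,0]], xyz=[[-0.2,0,0],[-0.35,0,0],[-0.45,0,0],[-0.5,0,0],[-0.55,0,0],[-0.6,0,0],[-0.6,0,0],[-0.6,0,0]], jaw=[0,0,0,0,0,0,0,0])

```text
time_s: 7.45
eef_pos: [0.5847, -0.1148, 0.0431]
eef_rot: [-0.0, -0.05, 0.999, 0.0]
wrist_force: [-1.8, -0.5, -1.8]
opening: 0.003
grasp_force: 0.8
```

Run:
```python
from h import *
move(-15,-13,43)
```

```text
now jig [-14.2  -8.8] z 0.0431 F jig [-1.89 -0.36] -1.78
shift cm [ 0.09 -0.42  0.01] dr [ 0.   -0.    0.01]
```

Call:
send_rows(dr=[[0,0,0],[0,0,0],[0,0,0],[0,0,0],[0,0,0],[0,0,0],[0,0,0],[0,0,0]], xyz=[[-0.03,0,0],[-0.06,0,0],[-0.09,0,0],[-0.12,0,0],[-0.15,0,0],[-0.18,0,0],[-0.2,0,0],[-0.2,0,0]], jaw=[0,0,0,0,0,0,0,0])

```text
time_s: 8.45
eef_pos: [0.5864, -0.1147, 0.0433]
eef_rot: [-0.0, -0.05, 0.999, 0.0]
wrist_force: [-4.7, -0.2, 1.9]
opening: -0.002
grasp_force: 2.6
```

Call:
send_rows(dr=[[0,0,0],[0,0,0],[0,0,0],[0,0,0],[0,0,0],[0,0,0],[0,0,0],[0,0,0]], xyz=[[-0.02,0,0],[-0.04,0,0],[-0.06,0,0],[-0.08,0,0],[-0.1,0,0],[-0.1,0,0],[-0.1,0,0],[-0.1,0,0]], jaw=[0,0,0,0,0,0,0,0])

```text
time_s: 9.45
eef_pos: [0.5865, -0.1146, 0.0432]
eef_rot: [-0.002, -0.05, 0.999, 0.0]
wrist_force: [-9.1, -1.9, 4.6]
opening: 0.001
grasp_force: 4.5
```

The force jumped to 9 N with almost no travel, so the coupon is against the buttons. I'll check that it's square.

Run:
```python
from h import *
move(-15,-13,43)
im=ctrl.camera("scene"); crop("s",im,175,225,85,70,8,"pics/s3.png")
for x,y,z in((91,-38,37),(91,42,37)):
    u=proj("scene",[np.r_[j2w(x,y),z/1e3]])[0]; print((x,y,z),((u-[175,225])*8).round(0))
```

```text
now jig [-12.4  -8.8] z 0.0432 F jig [-9.28 -0.98] 4.62
shift cm [ 0.26 -0.42  0.02] dr [ 0.01 -0.03  0.01]
(91, -38, 37) [183. 287.]
(91, 42, 37) [483. 378.]
```

View pics/s3.png

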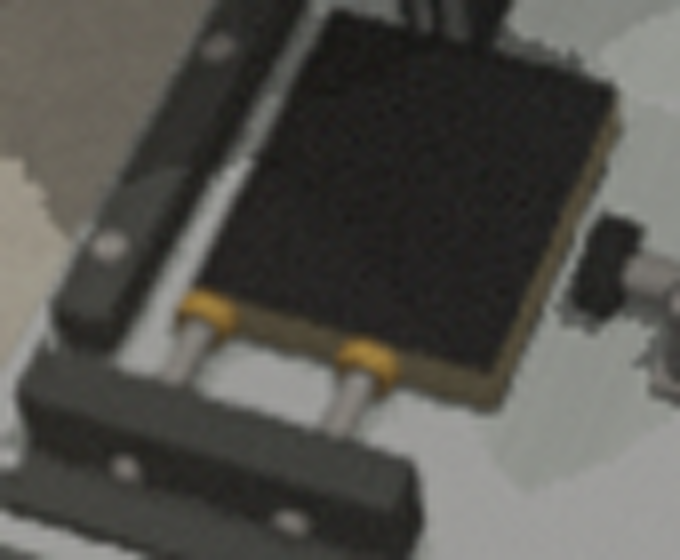

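Run:
```python
from h import *
im=ctrl.camera("scene").astype(np.float32); g=cv2.GaussianBlur(im.mean(2),(0,0),.7)
# subpixel top-skin edges: front (x=91) and +y side (y=43): max brightness gradient along normal
def edge(pts,n,z):
    out=[]
    for p in pts:
        r=np.linspace(-8,8,65); Q=np.array([np.r_[j2w(*(np.array(p)+a*n)),z/1e3] for a in r]); u=proj("scene",Q).astype(np.float32)
        v=cv2.remap(g,u[:,0].copy(),u[:,1].copy(),cv2.INTER_LINEAR).ravel(); out.append(np.array(p)+r[np.argmax(np.gradient(v))]*n)
    return np.array(out)
def L(e,ax,nm):
    k=np.polyfit(e[:,1-ax],e[:,ax],1); r=e[:,ax]-np.polyval(k,e[:,1-ax]); ok=abs(r-np.median(r))<1
    k=np.polyfit(e[ok,1-ax],e[ok,ax],1); print(nm,k.round(4),"deg",np.degrees(np.arctan(k[0])).round(2),ok.sum())
L(edge([(91,y) for y in np.r_[-20:-3:2,16:40:2]],np.array([1,0]),37),0,"front")
L(edge([(x,42) for x in np.r_[10:86:3]],np.array([0,1]),37),1,"+y side")
L(edge([(120,y) for y in np.r_[-58:33:4]],np.array([-1,0]),47),0,"fence face?")
L(edge([(x,192.5) for x in np.r_[-20:150:5]],np.array([0,-1]),15),1,"bed +y edge(in)")
L(edge([(x,-55) for x in np.r_[-40:95:5]],np.array([0,1]),35),1,"rail inner")
```

```text
front [-3.00000e-04  9.87374e+01] deg -0.02 17
+y side [4.50000e-03 4.69821e+01] deg 0.26 20
fence face? [3.440000e-02 1.219114e+02] deg 1.97 12
bed +y edge(in) [-1.000000e-03  1.922008e+02] deg -0.06 30
rail inner [ 1.10000e-02 -4.75177e+01] deg 0.63 17
```

The edges are square within about 0.5° and 9 N has been held for over a second, so the coupon is seated. I'll back off, rise, and go round to the outer side of the lever.

Call:
send_rows(dr=[[0,0,0],[0,0,0],[0,0,0],[0,0,0],[0,0,0],[0,0,0],[0,0,0],[0,0,0]], xyz=[[0.3,0,0],[1.2,0,0],[2.4,0,0],[2.5,0,-3],[2.5,0,-7],[2.5,0,-11],[2.5,0,-14],[2.5,0,-15]], jaw=[0,0,0,0,0,0,0,0])

```text
time_s: 10.55
eef_pos: [0.5636, -0.1175, 0.1955]
eef_rot: [0.002, -0.05, 0.999, -0.001]
wrist_force: [0.4, 0.0, 0.3]
opening: 0.002
grasp_force: 0.0
```

Call:
send_rows(dr=[[0,0,0],[0,0,0],[0,0,0],[0,0,0],[0,0,0],[0,0,0],[0,0,0],[0,0,0]], xyz=[[-1,3,0],[-2.4,7,0],[-3.8,11,0],[-5.2,15,0],[-6.6,19,0],[-8.2,21.5,0],[-8.2,21.8,0],[-8.2,21.8,0]], jaw=[0,0,0,0,0,0,0,0])

```text
time_s: 11.55
eef_pos: [0.6216, 0.1077, 0.1921]
eef_rot: [-0.001, -0.051, 0.999, -0.0]
wrist_force: [-0.1, -0.6, -0.4]
opening: -0.001
grasp_force: 0.0
```

Run:
```python
from h import *
move(45,200,137)
im=ctrl.camera("scene"); crop("s",im,170,150,200,150,4,"pics/s4.png")
```

```text
now jig [ 44.7 208.9] z 0.1921 F jig [-0.14 -0.57] -0.42
shift cm [-0.04 -0.89  5.51] dr [-0.   -0.02  0.02]
```

View pics/s4.png

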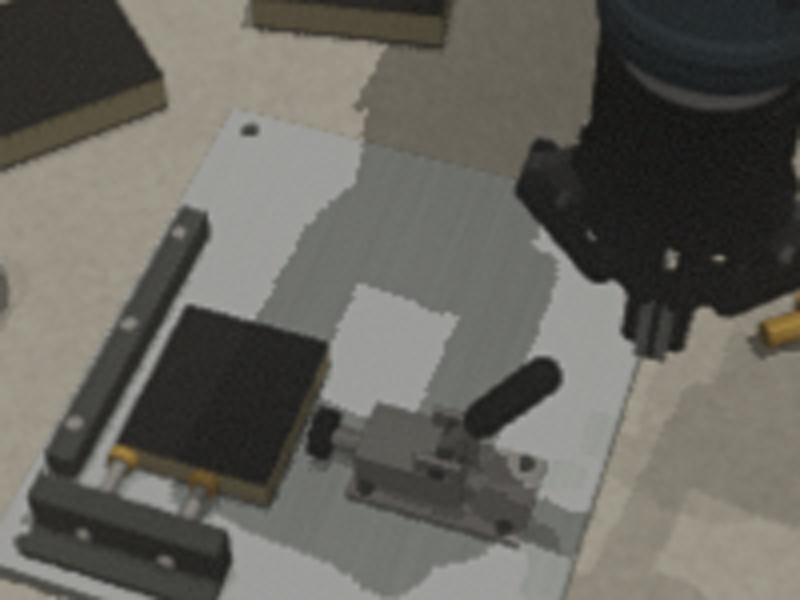

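The coupon is still on both buttons, the lever is open, and the fingers at (655,330) are clear on its outer side.

Call:
send_rows(dr=[[0,0,0],[0,0,0],[0,0,0],[0,0,0],[0,0,0],[0,0,0],[0,0,0],[0,0,0]], xyz=[[0,-0.4,1.5],[0,-0.6,3.5],[0,-0.8,5],[0,-1.2,5.2],[0,-1.5,5.2],[0,-1.8,5.2],[0,-2.0,5.2],[0,-2.0,5.2]], jaw=[0,0,0,0,0,0,0,0])

```text
time_s: 12.6
eef_pos: [0.6248, 0.088, 0.1417]
eef_rot: [0.0, -0.05, 0.999, -0.0]
wrist_force: [-0.4, 0.5, -0.4]
opening: 0.0
grasp_force: 0.0
```

Call:
send_rows(dr=[[0,0,0],[0,0,0],[0,0,0],[0,0,0],[0,0,0],[0,0,0],[0,0,0],[0,0,0]], xyz=[[0,-0.2,0],[0,-0.4,0],[0,-0.6,-0.1],[0,-0.8,-0.2],[0,-1.0,-0.3],[0,-1.2,-0.4],[0,-1.4,-0.5],[0,-1.5,-0.5]], jaw=[0,0,0,0,0,0,0,0])

```text
time_s: 13.6
eef_pos: [0.6258, 0.0747, 0.1471]
eef_rot: [-0.0, -0.051, 0.999, 0.001]
wrist_force: [-3.8, 7.1, 5.8]
opening: -0.001
grasp_force: 4.6
```

Run:
```python
from h import *
move(45,157,149.6)
```

```text
now jig [ 45.6 175.7] z 0.1471 F jig [-3.05  7.45] 5.81
shift cm [ 0.06 -1.86 -0.26] dr [ 0.02 -0.    0.02]
```

Call:
send_rows(dr=[[0,0,0],[0,0,0],[0,0,0],[0,0,0],[0,0,0],[0,0,0],[0,0,0],[0,0,0]], xyz=[[0,-0.3,-0.1],[0,-0.6,-0.1],[0,-0.9,-0.2],[0,-1.2,-0.3],[0,-1.5,-0.4],[0,-1.8,-0.4],[0,-2.1,-0.5],[0,-2.4,-0.5]], jaw=[0,0,0,0,0,0,0,0])

```text
time_s: 14.6
eef_pos: [0.629, 0.049, 0.1519]
eef_rot: [0.001, -0.05, 0.999, -0.0]
wrist_force: [0.1, 3.7, 5.6]
opening: -0.003
grasp_force: 2.2
```

Call:
send_rows(dr=[[0,0,0],[0,0,0],[0,0,0],[0,0,0],[0,0,0],[0,0,0],[0,0,0],[0,0,0]], xyz=[[0,-0.3,0],[0,-0.6,0],[0,-0.9,0],[0,-1.2,0],[0,-1.5,0],[0,-1.8,0.1],[0,-2.1,0.1],[0,-2.4,0.1]], jaw=[0,0,0,0,0,0,0,0])

```text
time_s: 15.6
eef_pos: [0.6309, 0.0252, 0.1502]
eef_rot: [-0.0, -0.05, 0.999, -0.0]
wrist_force: [0.6, 0.4, -0.0]
opening: 0.002
grasp_force: 0.0
```

Run:
```python
from h import *
move(45,118,148)
```

```text
now jig [ 45.7 125.9] z 0.1502 F jig [0.6 0.3] -0.01
shift cm [ 0.07 -0.79  0.22] dr [-0.   -0.    0.01]
```

Call:
send_rows(dr=[[0,0,0],[0,0,0],[0,0,0],[0,0,0],[0,0,0],[0,0,0],[0,0,0],[0,0,0]], xyz=[[0,-0.3,0.1],[0,-0.6,0.1],[0,-0.9,0.2],[0,-1.2,0.2],[0,-1.2,0.2],[0,-1.2,0.2],[0,-1.2,0.2],[0,-1.2,0.2]], jaw=[0,0,0,0,0,0,0,0])

```text
time_s: 16.6
eef_pos: [0.6321, 0.0136, 0.1483]
eef_rot: [-0.0, -0.05, 0.999, 0.0]
wrist_force: [0.4, 0.3, -0.6]
opening: 0.002
grasp_force: 0.0
```

Call:
send_rows(dr=[[0,0,0],[0,0,0],[0,0,0],[0,0,0],[0,0,0],[0,0,0],[0,0,0],[0,0,0]], xyz=[[0,1,-1],[0,3,-4],[0,6,-8],[0,10,-10],[3,14,-11],[7,18,-11],[10,21,-11],[10,21,-11]], jaw=[0,0,0,0,0,0,0,0])

```text
time_s: 17.6
eef_pos: [0.5093, 0.2149, 0.2594]
eef_rot: [0.0, -0.052, 0.999, 0.0]
wrist_force: [-0.4, 0.6, -0.0]
opening: 0.003
grasp_force: 0.0
```

Run:
```python
from h import *
a=cv2.resize(ctrl.camera("scene")[200:310,165:315],None,fx=4,fy=4,interpolation=3)[:, :, ::-1]
cv2.imwrite("pics/s5.png",a); t=ctrl.camera("top"); crop("t",t,215,115,150,120,4.6,"pics/t5.png")
```

```text
(no output)
```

View pics/s5.png

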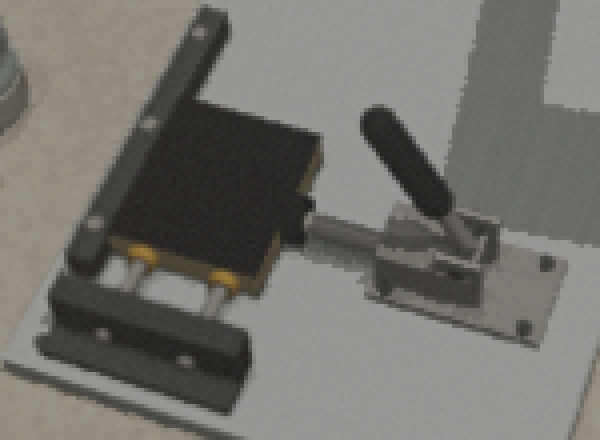

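View pics/t5.png

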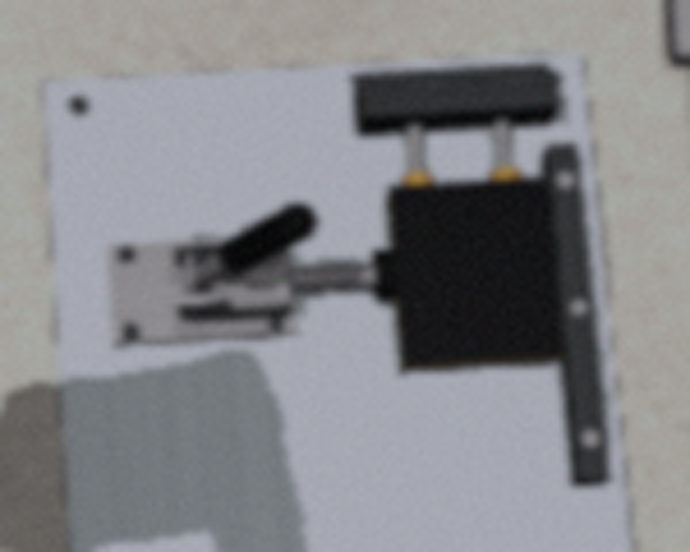

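Both views show the lever shut and leaning inward. The pad holds the coupon on the rail, and its end is on both buttons (top crop (418,180) and (505,175)). The hand is clear.

```bash
python3 -c "
from bench import ctrl
print(ctrl.hand_in())"
```

```text
the job is handed in; nothing more can be done
None
```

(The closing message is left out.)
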